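Push a loaded jar home in a vacuum capper and lock its slide

ROBOT

A 7-joint arm with a two-finger parallel gripper is mounted at the origin on the work surface. World frame = base frame: x ahead of the robot, y to its left, z up, the work surface at z = 0. Lengths are in m, angles in degrees, forces in N, time in s.
With the tool pointing down it reaches from about 0.4 to 0.85 m from the base axis. Payload 6.9 kg.
Tool frame: the origin (TCP) lies between the finger pads; the fingertips stand 25 mm ahead of it and the grasp point (between the pads) lies 6 mm ahead of it; z points along the fingers, y is the line along which they close (so a half turn about z gives the same grasp; the last joint's range is limited). The gripper opens to 85 mm and grips with 20 to 120 N. Pads are 22 mm wide; open, the fingers measure 114 mm over their backs; the gripper's body (76 mm by 85 mm) begins 54 mm behind the grasp point. The pads swing forward as they close: fully open they stand 13 mm farther back than shut.
Start: joints at [82.076, 29.078, -13.613, 85.955, 7.202, 65.827, -8.869], TCP at [0.151, -0.607, 0.256] pointing down, gripper open.
Joint ranges: [-176.47, 176.47], [-13.61, 117.27], [-81.72, 77.17], [0.22, 143.17], [-87.28, 267.28], [10, 112.55], [-165.47, 165.47]. Speed limits (degrees/s): [136.94, 136.94, 180, 180, 180, 180, 180].

INTERFACE

Orientations are given as a 3x3 rotation matrix whose columns are the frame's x, y, z axes.
In Python, from plant import * gives the robot as it stands. The module is installed in compiled form; this text tells all that it offers.
- The arm moves only by the tool jog_arm, never from a script. Its argument "deltas" is a list of rows, each a list of 3 entries, a list of its own where there are three numbers: the shift along the world's x, y, z in mm, then the turn, a rotation vector about the world's x, y, z in degrees, then the opening, from 0 (shut) to 1 (fully open). In form: [[[tx, ty, tz], [rx, ry, rz], gripper], ...]. A call has 1 to 12 rows; each row is the pose to reach, as a shift and turn from the pose commanded when the call began; what a row does not reach only later rows make up. A row lasts 1/10 s, in which the tool goes at most 50 mm and 8.59 degrees, less where a joint would pass 70% of its speed; a pose out of reach is approached as far as the arm can. A call with a gripper value outside its range is refused whole. The fingers move at their own pace and stop on an object; "grip_force" is the grip in N (left out, the last holds). Time passes only in rows, so rows that repeat a pose let the fingers close. It gives the time, the measured TCP pose, the force, the opening and the grip force at its end, in the units of the state.
- observe(): the state, without advancing time (a new reading comes with each control period).
- camera(name): name is "side" or "top"; returns a dict with "color" (384x512x3 uint8, blue, green, red), "intrinsics" (3x3 intrinsics, pixels), "world_from_camera" (4x4, takes a point from camera to world coordinates). Camera axes: x right, y up, looking along -z (the intrinsics and any distortion apply to the point x, -y, -z); pixel columns grow to the right and rows downward; lengths in m; the calibration is good to about 2 mm. A picture is of the moment at which its call begins. There is no depth.
- close_job(): hands the job in; it is judged then, once.
The state is a dict: "time_s": time; "q": joint angles; "qvel": joint speeds; "tau": joint torques, N m; "tcp_pos": TCP position; "ee_rot": TCP orientation; "force": force on the tool from outside, world axes, zero at the start; "moment": the same for the moment, N m; "gripper_width": finger opening in m; "gripper_force": force on a finger pad.
Only numpy, scipy, OpenCV 4.12 (cv2) and the standard library are available. Lean on these libraries where they do the work, as an engineer would, in place of code of your own. Each camera call takes 0.05 s, during which the arm holds its last target. There are 200 camera calls.

TASK

The jar standing in the nest of the vacuum capping machine is ready to be sealed, with its lid laid loosely on top: push the loading slide fully home under the sealing head, then, from behind, push the black-handled locking lever round towards yourself to its stop, so that the slide is locked. Push with the fingertips only: take nothing between the fingers and lift nothing, keep the jar standing in its nest with its lid on, and leave the other things on the bench where they are.

Things in the scene. Friction and masses are not known exactly. Their poses are not given: they have to be found in the camera images.
- machine: Fixed vacuum capping machine: base box x -90 to 170, y -90 to 90, top 56 high; white bell head over the origin, diameter 117, 181 to 262 high, its cylinder up to 335; column at x = 125, air regulator x 105 to 155, y -35 to -135, 275 high. Origin on the table under the head's axis; x points from the operator's side to the column, the way the slide goes home; z up. (mm, own frame)
- slide_edge (a point): Middle of the slide's front edge, the upright face to push; 70 above the table. White plate 150 wide, 15 thick (62 to 77 high), with an open slot 90 x 18 starting 12 behind this edge. Starts 70 to 110 out; fully home, against its hard rear stop, it is at x = -125, y = 0 of the machine, 35 before the base, 66 before the head. It slides at about 3 N and stays where let go. Axes as the machine's.
- nest (a point): Centre of the nest's inner floor, where the jar stands, 85 above the table: a white round pot on the slide, outside diameter 112, bore 74, rim 122 above the table. It is 125 behind the slide's front edge and moves with the slide. Axes as the machine's.
- lever (a joint): Locking lever, rad, growing counter-clockwise seen from above: 0 is open (handle pointing sideways, 100 degrees counter-clockwise from the machine's x), 1.396 is locked against its hard stop (handle along the machine's -x). Starts at 0 to 0.15, takes about 2.5 N at the handle, stays where left. Its nose then stands before a lug on the slide; turned too early it blocks the slide.
- lever_grip (a point): Point on the axis of the lever's black round handle (diameter 26, from 70 to 165 from the pivot), 120 from the pivot, 93 above the table. x points along the handle away from the pivot; the lever locks by turning towards this y, so push on the -y side. Under the lever's sweep lie only low things, at most 30 high.
- lever_pivot (a point): Point on the upright axis of the locking lever, at x = -80, y = 105 of the machine, 93 above the table (the height of the handle's axis). Axes as the machine's.
- jar: The glass jar in the nest: diameter 68, height 70, about 0.2 kg, standing loose in the nest's bore with 3 play all round; origin at the centre of its underside.
- lid: The jar's white metal lid, laid loosely over its neck: diameter 66, height 12, top 158 above the table; origin at the centre of its lower rim, 61 above the jar's origin.
- jar_squat: Bystander: another jar, closed, standing: diameter 72, height 66 with its lid; origin at the centre of its underside.
- jar_tall: Bystander: a taller closed jar, standing: diameter 62, height 109 with its lid; origin at the centre of its underside.
- spare_lid: Bystander: a jar lid lying on the table, open side down: diameter 66, height 12; origin at the centre of its underside.
- insert_ring: Bystander: a spare nest insert, a plain ring lying flat: outside diameter 100, hole 64, height 22; origin at the centre of its underside.
- seal_ring: Bystander: a flat black rubber seal ring lying on the table: outside diameter 104, hole 82, height 6; origin at the centre of its underside.
- screwdriver: Bystander: a screwdriver lying on the table, 180 long, about 30 thick at the handle; its x axis runs from handle to tip; origin under its middle.
- gauge: Bystander: a loose pressure gauge lying on its back: diameter 50, height 28, with a brass stub; origin at the centre of its underside.
There are look-alikes about, which are no part of the job. There is more than one size of the lid; the job needs the middle-sized.

How it is judged (in metres and radians):
On the way, in this order (a step that is already met when the one before it is completed fails the run):
1. the slide is pushed fully home (within 4 mm), while the lever is still open (x of slide_edge in the frame of machine above -0.129 m and value of joint lever below 0.6 rad), for 0.2 s.
2. the locking lever is swung to its stop (within 0.1 rad) with the slide home (value of joint lever above 1.3 rad and x of slide_edge in the frame of machine above -0.129 m), for 0.2 s.
At the end, for the whole second after the job is handed in: The slide is home within 4 mm and the lever within 0.1 rad of its locked stop; the jar stands on the floor of its nest, upright within 0.12 rad, with its lid lying flat on its neck, both at rest (all of step 2 and z of jar in the frame of nest below 0.006 m and horizontal distance between jar and nest below 0.008 m and angle between each of jar, lid's own z axis and vertical below 0.12 rad and distance between lid and jar below 0.066 m and linear speed of each of jar, lid below 0.02 m/s); the robot touches nothing.
It fails at once if the lever's handle, or the slide's front strip, is taken between the fingers (the point between the finger pads comes inside it) ((x of the grasp point in the frame of lever_grip between -0.05 and 0.045 m and y of the grasp point in the frame of lever_grip between -0.01 and 0.01 m and z of the grasp point in the frame of lever_grip between -0.019 and 0.019 m) or (x of the grasp point in the frame of slide_edge between 0.001 and 0.011 m and y of the grasp point in the frame of slide_edge between -0.075 and 0.075 m and z of the grasp point in the frame of slide_edge between -0.012 and 0.012 m)).
It fails at once if the jar is lifted in its nest by more than 12 mm or tipped by more than 0.3 rad (z of jar in the frame of nest above 0.012 m or angle between jar's own z axis and vertical above 0.3 rad).
It fails at once if the lid comes off the jar (distance between lid and jar above 0.073 m).
It fails at once if another thing on the bench is moved by more than 30 mm (distance of any of jar_squat, jar_tall, spare_lid, insert_ring, seal_ring, screwdriver, gauge from where it was at the start of the episode above 0.03 m).
It also fails if it takes over 54 s, if anything falls off the work surface, if the arm or the gripper's body presses on something with over 40 N, if the wrist force passes 120 N, or if a joint passes its speed limit or range.

## Working session

There is one attempt and no reset: what is moved stays moved. The work goes in short steps, Python scripts to look and compute and a tool call to move; the robot and the scene stay as the last step left them, time stands still between calls to the robot, and variables do not carry over. Pictures are saved under pics/ and viewed, at most 10 in all, crops included, and the job is handed in when it is done.

Besides the shell and the picture viewer there is one more tool, called after ">>>" by a JSON object that holds its "api" and its "payload", one argument or row to a line. jog_arm: Moves the arm, as the interface text tells. Its arguments: {"type":"object","properties":{"deltas":{"type":"array","items":{"type":"array"}},"grip_force":{"type":"number"}},"required":["deltas"]}

```bash
mkdir -p pics
python3 - <<'E'
from plant import *
import cv2
for n in("top","side"):
    c=camera(n); cv2.imwrite(f"pics/{n}1.png",c["color"]); print(c["intrinsics"],c["world_from_camera"].round(4) if hasattr(c["world_from_camera"],'round') else c["world_from_camera"], [k for k in c])
s=observe(); print(s["time_s"],s["tcp_pos"],s["ee_rot"],s["force"])
E
```

```text
[[434.38144302   0.         263.85963216]
 [  0.         434.38144302 189.36003232]
 [  0.           0.           1.        ]] [[ 0.0149  0.9721 -0.2341  0.2682]
 [-0.9999  0.013  -0.0094 -0.0559]
 [-0.0061  0.2342  0.9722  1.2646]
 [ 0.      0.      0.      1.    ]] ['color', 'intrinsics', 'world_from_camera']
[[401.18783299   0.         261.98769371]
 [  0.         401.18783299 190.53418818]
 [  0.           0.           1.        ]] [[ 0.9866  0.1173 -0.1133  0.4269]
 [-0.1628  0.747  -0.6445 -0.7339]
 [ 0.0091  0.6543  0.7561  0.9184]
 [ 0.      0.      0.      1.    ]] ['color', 'intrinsics', 'world_from_camera']
0.1 [ 0.15070918 -0.60615046  0.25548679] [[ 9.70424875e-01  2.41402981e-01 -4.02490860e-04]
 [ 2.41403317e-01 -9.70423602e-01  1.57182373e-03]
 [-1.11436969e-05 -1.62249947e-03 -9.99998684e-01]] [-0.10780337  0.53883524  0.94627123]
```

View pics/top1.png

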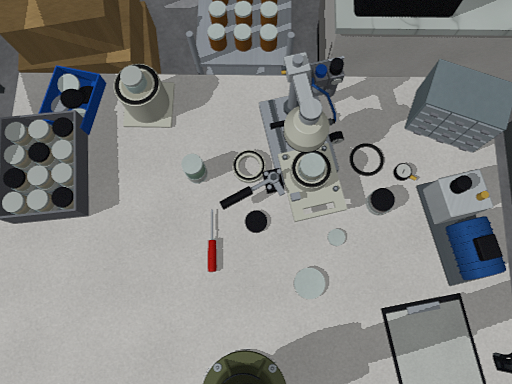

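View pics/side1.png

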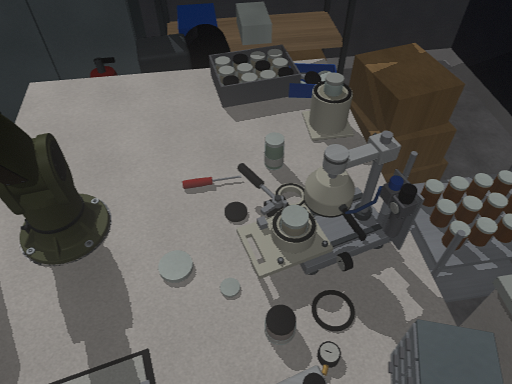

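The top view shows the machine at about (310,150), with the slide front edge near (320,215), the lever handle near (237,197) and the pivot near (272,180). The side view agrees. Next I'll enlarge both.

Run:
```python
import cv2
a=cv2.imread("pics/top1.png")[60:230,170:400]; cv2.imwrite("pics/tc.png",cv2.resize(a,None,fx=3.4,fy=3.4,interpolation=cv2.INTER_CUBIC))
a=cv2.imread("pics/side1.png")[130:300,220:420]; cv2.imwrite("pics/sc.png",cv2.resize(a,None,fx=3.5,fy=3.5,interpolation=cv2.INTER_CUBIC))
```

```text
(no output)
```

View pics/tc.png

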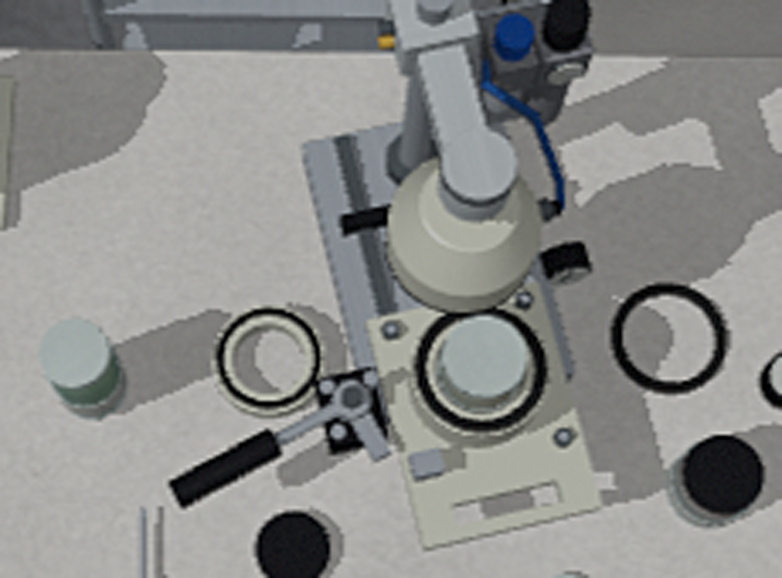

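View pics/sc.png

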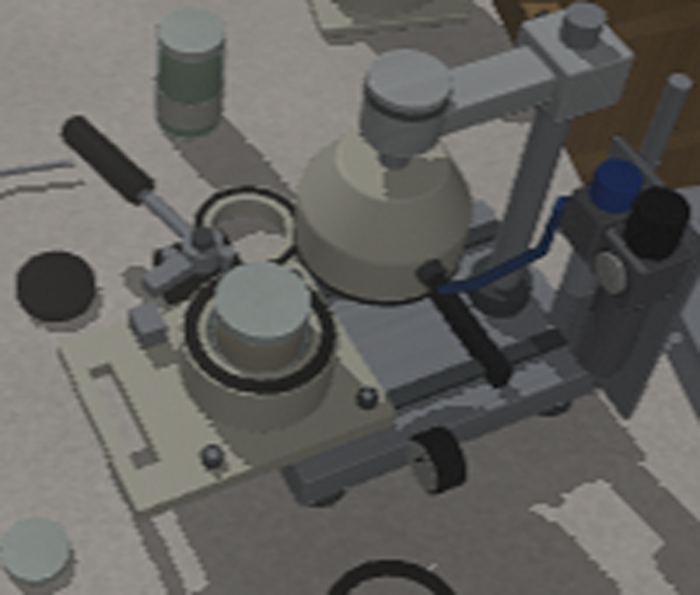

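```bash
cat > h.py <<'E'
import numpy as np
K={'top':(434.381,263.860,189.360),'side':(401.188,261.988,190.534)}
T={'top':np.array([[.0149,.9721,-.2341,.2682],[-.9999,.013,-.0094,-.0559],[-.0061,.2342,.9722,1.2646]]),
'side':np.array([[.9866,.1173,-.1133,.4269],[-.1628,.747,-.6445,-.7339],[.0091,.6543,.7561,.9184]])}
def at(n,u,v,z):
    f,cx,cy=K[n];M=T[n];d=M[:,:3]@np.array([(u-cx)/f,-(v-cy)/f,-1]);o=M[:,3]
    return o+d*(z-o[2])/d[2]
def tc(u,v,z): return at('top',170+(u+.5)/3.4-.5,60+(v+.5)/3.4-.5,z)
def sc(u,v,z): return at('side',220+(u+.5)/3.5-.5,130+(v+.5)/3.5-.5,z)
E
python3 - <<'E'
from h import *
np.set_printoptions(precision=4,suppress=True)
for nm,t,s,z in [("FL",(425,549),(58,348),.077),("FR",(607,510),(148,513),.077),("tip",(180,493),(72,125),.093),("inner",(275,440),(148,192),.093),("pivot",(352,396),(205,238),.11),("lidtop",(484,356),(264,298),.158),("spadelug",None,None,0),("BL",(305,145),None,.056),("jarTallTop",(78,350),(192,32),.109),("squat",(724,475),None,.066),("blackdisc",(293,548),(57,288),.02),("insert",(268,362),(247,228),.022)]:
    if t: a=tc(*t,z);print(nm,a, sc(*s,z) if s else '')
a,b=tc(425,549,.077),tc(607,510,.077);e=b-a;print(np.linalg.norm(e),np.degrees(np.arctan2(e[0],-e[1])))
a,b=sc(58,348,.077),sc(148,513,.077);e=b-a;print(np.linalg.norm(e),np.degrees(np.arctan2(e[0],-e[1])))
E
```

```text
FL [ 0.4651 -0.1308  0.077 ] [ 0.4666 -0.1351  0.077 ]
FR [ 0.4994 -0.2795  0.077 ] [ 0.5096 -0.2784  0.077 ]
tip [0.5055 0.0684 0.093 ] [0.5043 0.0738 0.093 ]
inner [ 0.5507 -0.0076  0.093 ] [ 0.554  -0.0086  0.093 ]
pivot [ 0.5841 -0.0698  0.11  ] [ 0.5861 -0.0758  0.11  ]
lidtop [ 0.6047 -0.172   0.158 ] [ 0.6063 -0.1734  0.158 ]
BL [ 0.8283 -0.0267  0.056 ] 
jarTallTop [0.6204 0.1546 0.109 ] [0.6188 0.1531 0.109 ]
squat [ 0.5323 -0.3793  0.066 ] 
blackdisc [ 0.4738 -0.022   0.02  ] [ 0.4757 -0.0356  0.02  ]
insert [0.6381 0.0031 0.022 ] [0.6403 0.0011 0.022 ]
0.1525645812072624 12.982155337960272
0.14957862085235538 16.733942196997752
```

>>> {"api": "jog_arm", "payload": {
  "deltas": [
    [[27,38,0],[0,0,0],0],
    [[54,75,0],[0,0,0],0],
    [[81,113,0],[0,0,0],0],
    [[108,150,0],[0,0,0],0],
    [[135,188,0],[0,0,0],0],
    [[162,225,0],[0,0,0],0],
    [[189,263,0],[0,0,0],0],
    [[216,300,0],[0,0,0],0],
    [[243,338,0],[0,0,0],0],
    [[265,368,0],[0,0,0],0],
    [[280,388,0],[0,0,0],0],
    [[280,388,0],[0,0,0],0]
  ],
  "grip_force": 40
}}

```text
time_s: 1.3
tcp_pos: [0.433, -0.2147, 0.2563]
ee_rot: [[0.969, 0.248, 0.001], [0.248, -0.969, 0.002], [0.001, -0.001, -1.0]]
force: [0.2, -0.7, -0.9]
gripper_width: 0.0004
gripper_force: 0.0
```

>>> {"api": "jog_arm", "payload": {
  "deltas": [
    [[0,-2,-40],[0,0,0],0],
    [[0,-4,-80],[0,0,0],0],
    [[0,-4,-115],[0,0,0],0],
    [[0,-4,-145],[0,0,0],0],
    [[0,-4,-168],[0,0,0],0],
    [[0,-4,-179],[0,0,0],0],
    [[0,-4,-179],[0,0,0],0],
    [[0,-4,-179],[0,0,0],0]
  ]
}}

```text
time_s: 2.1
tcp_pos: [0.4311, -0.2229, 0.0779]
ee_rot: [[0.97, 0.241, 0.0], [0.241, -0.97, -0.0], [0.0, 0.0, -1.0]]
force: [0.6, 0.2, -0.2]
gripper_width: -0.0001
gripper_force: 0.0
```

Run:
```python
from plant import *
import cv2
c=camera("side")["color"]
a=c[130:300,200:420]; cv2.imwrite("pics/s2.png",cv2.resize(a,None,fx=3.4,fy=3.4,interpolation=cv2.INTER_CUBIC))
s=observe(); print(s["tcp_pos"],s["force"])
```

```text
[ 0.4313377  -0.22296986  0.07824616] [-0.07200234 -0.36921975  0.39431063]
```

View pics/s2.png

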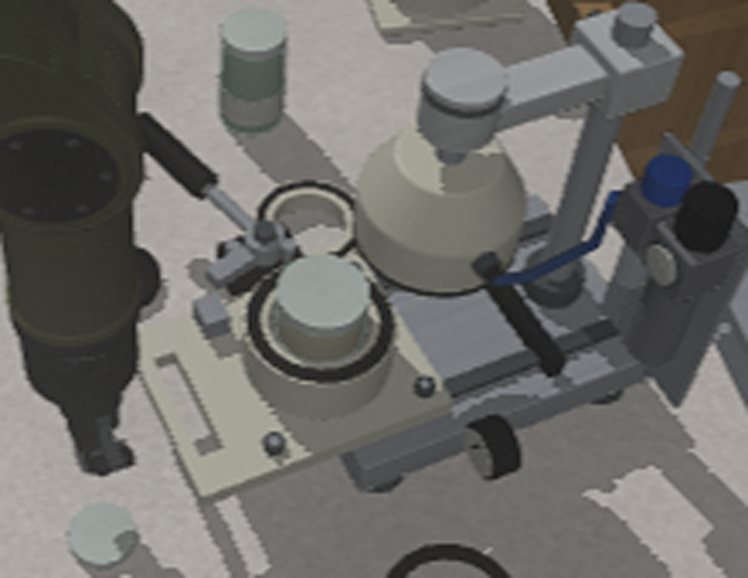

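Gripper tips sit clear in front of the slide edge at (105,465), and the jar and lid are in place. I'll tilt slightly for head clearance and approach.

>>> {"api": "jog_arm", "payload": {
  "deltas": [
    [[8,2,0],[1,-4,0],0],
    [[16,4,0],[2,-8,0],0],
    [[24,7,0],[2,-8,0],0],
    [[31,9,0],[2,-8,0],0],
    [[35,11,0],[2,-8,0],0],
    [[39,12,0],[2,-8,0],0],
    [[43,13,0],[2,-8,0],0],
    [[48,14,0],[2,-8,0],0],
    [[53,15,0],[2,-8,0],0],
    [[58,17,0],[2,-8,0],0],
    [[63,18,0],[2,-8,0],0],
    [[68,19,0],[2,-8,0],0]
  ]
}}

```text
time_s: 3.35
tcp_pos: [0.4989, -0.2031, 0.077]
ee_rot: [[0.96, 0.242, 0.138], [0.239, -0.97, 0.035], [0.143, -0.001, -0.99]]
force: [-2.8, 1.7, -0.3]
gripper_width: -0.0002
gripper_force: 1.4
```

>>> {"api": "jog_arm", "payload": {
  "deltas": [
    [[5,1,0],[0,0,0],0],
    [[10,2,0],[0,0,0],0],
    [[15,4,0],[0,0,0],0],
    [[20,5,0],[0,0,0],0],
    [[25,6,0],[0,0,0],0],
    [[29,7,0],[0,0,0],0],
    [[33,8,0],[0,0,0],0],
    [[36,9,0],[0,0,0],0],
    [[39,10,0],[0,0,0],0],
    [[42,11,0],[0,0,0],0],
    [[44,11,0],[0,0,0],0],
    [[46,12,0],[0,0,0],0]
  ]
}}

```text
time_s: 4.55
tcp_pos: [0.5451, -0.1919, 0.0773]
ee_rot: [[0.96, 0.241, 0.139], [0.238, -0.971, 0.034], [0.144, 0.0, -0.99]]
force: [-2.3, -1.9, -2.6]
gripper_width: 0.0002
gripper_force: 1.5
```

>>> {"api": "jog_arm", "payload": {
  "deltas": [
    [[1,0,0],[0,0,0],0],
    [[2,0,0],[0,0,0],0],
    [[3,1,0],[0,0,0],0],
    [[4,1,0],[0,0,0],0],
    [[5,1,0],[0,0,0],0],
    [[6,1,0],[0,0,0],0],
    [[7,2,0],[0,0,0],0],
    [[8,2,0],[0,0,0],0]
  ]
}}

```text
time_s: 5.35
tcp_pos: [0.5531, -0.1897, 0.0774]
ee_rot: [[0.96, 0.241, 0.14], [0.239, -0.97, 0.035], [0.144, 0.0, -0.99]]
force: [-2.9, -1.8, -0.9]
gripper_width: 0.0002
gripper_force: 1.3
```

>>> {"api": "jog_arm", "payload": {
  "deltas": [
    [[1,0,0],[0,0,0],0],
    [[2,0,0],[0,0,0],0],
    [[3,1,0],[0,0,0],0],
    [[4,1,0],[0,0,0],0],
    [[5,1,0],[0,0,0],0],
    [[6,1,0],[0,0,0],0]
  ]
}}

```text
time_s: 5.95
tcp_pos: [0.5547, -0.1894, 0.0766]
ee_rot: [[0.962, 0.24, 0.131], [0.238, -0.971, 0.034], [0.136, -0.002, -0.991]]
force: [-17.0, -1.9, 10.0]
gripper_width: 0.0003
gripper_force: 7.5
```

>>> {"api": "jog_arm", "payload": {
  "deltas": [
    [[-8,-2,0],[0,0,0],0],
    [[-25,-6,0],[0,0,0],0],
    [[-50,-12,0],[0,0,0],0],
    [[-70,-18,20],[-1,4,0],0],
    [[-80,-20,60],[-2,8,0],0],
    [[-80,0,100],[-2,8,0],0],
    [[-70,40,135],[-2,8,0],0],
    [[-60,80,150],[-2,8,0],0],
    [[-50,125,150],[-2,8,0],0],
    [[-40,170,150],[-2,8,0],0],
    [[-30,210,150],[-2,8,0],0],
    [[-20,240,150],[-2,8,0],0]
  ]
}}

```text
time_s: 7.15
tcp_pos: [0.5397, 0.0557, 0.2281]
ee_rot: [[0.97, 0.245, 0.003], [0.245, -0.97, 0.002], [0.004, -0.001, -1.0]]
force: [0.2, -0.6, 1.1]
gripper_width: 0.0
gripper_force: 0.0
```

Run:
```python
from plant import *
import cv2
c=camera("top")["color"]
a=c[60:230,170:400]; cv2.imwrite("pics/t3.png",cv2.resize(a,None,fx=3.4,fy=3.4,interpolation=cv2.INTER_CUBIC))
c=camera("side")["color"]
a=c[130:300,220:420]; cv2.imwrite("pics/s3.png",cv2.resize(a,None,fx=3.5,fy=3.5,interpolation=cv2.INTER_CUBIC))
s=observe(); print(s["tcp_pos"],s["ee_rot"],s["q"])
```

```text
[0.54034841 0.05824738 0.22803989] [[ 0.96839795  0.24938187  0.00375385]
 [ 0.24936394 -0.96839859  0.00466783]
 [ 0.0047993  -0.00358424 -0.99998206]] [  7.84741587  24.11249078 -23.99728084 100.93332475  11.17222166
  57.05140733 -95.91075654]
```

View pics/t3.png

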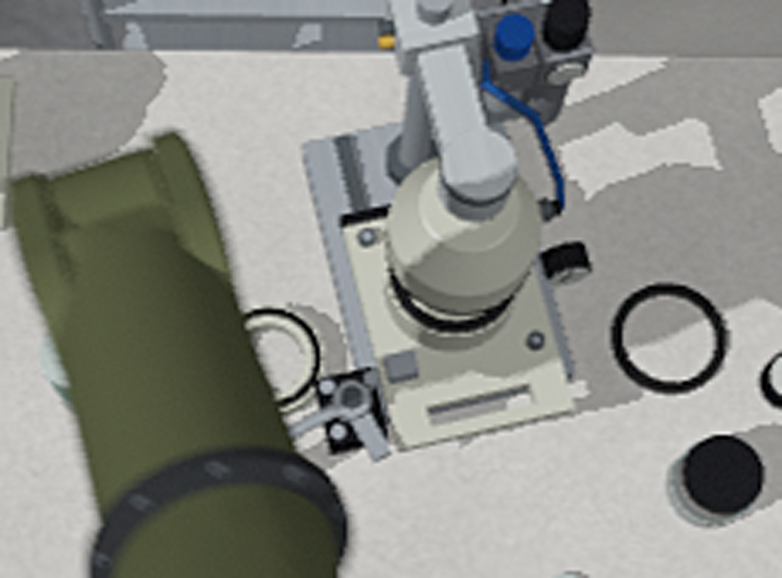

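View pics/s3.png

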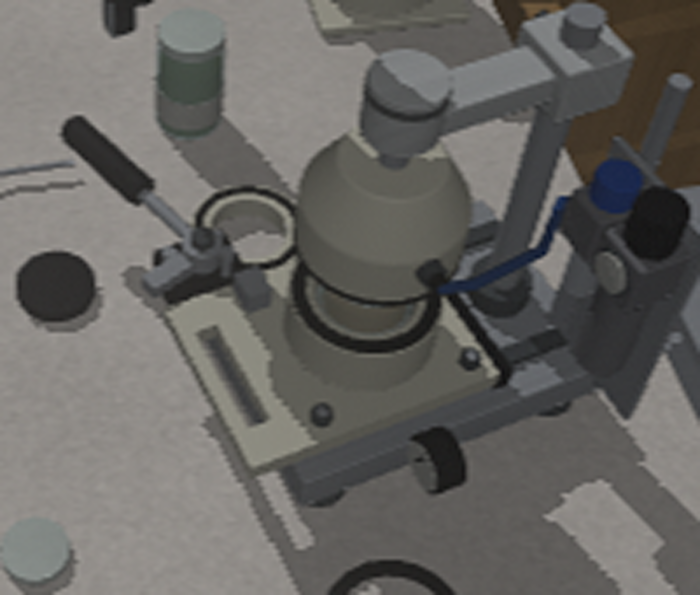

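Slide is home: its rear touches the black stop, and the slide front edge is now at (490,430) in the top crop. The jar is under the head and the lever is still open. Now for the lever.

Run:
```python
from h import *
a,b=tc(400,449,.077),tc(581,408,.077);print(a,b,(a+b)/2)
pv=np.array([585,-71.]);P=lambda t,o:pv+120*np.array([np.cos(t),np.sin(t)])+o*np.array([np.sin(t),-np.cos(t)])
print(P(np.radians(119),55).round())
for t in range(119,200,5): print(t,P(np.radians(t),28).round())
```

```text
[ 0.5482768  -0.11030837  0.077     ] [ 0.58528897 -0.2605248   0.077     ] [ 0.56678288 -0.18541659  0.077     ]
[575.  61.]
119 [551.  48.]
124 [541.  44.]
129 [531.  40.]
134 [522.  35.]
139 [513.  29.]
144 [504.  22.]
149 [497.  15.]
154 [489.   7.]
159 [483.  -2.]
164 [477. -11.]
169 [473. -21.]
174 [469. -31.]
179 [466. -41.]
184 [463. -51.]
189 [462. -62.]
194 [462. -73.]
199 [462. -84.]
```

>>> {"api": "jog_arm", "payload": {
  "deltas": [
    [[20,2,0],[0,0,0],0],
    [[35,2,0],[0,0,0],0],
    [[35,2,-30],[0,0,0],0],
    [[35,2,-65],[0,0,0],0],
    [[35,2,-100],[0,0,0],0],
    [[35,2,-125],[0,0,0],0],
    [[35,2,-133],[0,0,0],0],
    [[35,2,-133],[0,0,0],0],
    [[35,2,-133],[0,0,0],0]
  ]
}}

```text
time_s: 8.15
tcp_pos: [0.5748, 0.0536, 0.0955]
ee_rot: [[0.97, 0.241, 0.002], [0.241, -0.97, 0.001], [0.002, 0.0, -1.0]]
force: [-0.2, 1.2, 0.3]
gripper_width: 0.0001
gripper_force: 0.0
```

>>> {"api": "jog_arm", "payload": {
  "deltas": [
    [[-12,-2,0],[0,0,0],0],
    [[-20,-4,0],[0,0,0],0],
    [[-27,-7,0],[0,0,0],0],
    [[-34,-10,0],[0,0,0],0],
    [[-44,-14,0],[0,0,0],0],
    [[-53,-19,0],[0,0,0],0],
    [[-62,-25,0],[0,0,0],0],
    [[-71,-32,0],[0,0,0],0],
    [[-78,-39,0],[0,0,0],0],
    [[-86,-47,0],[0,0,0],0],
    [[-92,-56,0],[0,0,0],0],
    [[-98,-65,0],[0,0,0],0]
  ]
}}

```text
time_s: 9.35
tcp_pos: [0.4752, -0.0122, 0.0942]
ee_rot: [[0.97, 0.241, -0.0], [0.241, -0.97, 0.0], [-0.0, -0.0, -1.0]]
force: [2.2, 1.9, -0.0]
gripper_width: -0.0001
gripper_force: 1.2
```

Pushing at about 3 N as expected, so I'll carry on round the arc.

>>> {"api": "jog_arm", "payload": {
  "deltas": [
    [[-4,-9,0],[0,0,0],0],
    [[-7,-19,0],[0,0,0],0],
    [[-10,-29,0],[0,0,0],0],
    [[-12,-39,0],[0,0,0],0],
    [[-13,-45,0],[0,0,0],0],
    [[-14,-50,0],[0,0,0],0],
    [[-14,-54,0],[0,0,0],0],
    [[-14,-57,0],[0,0,0],0],
    [[-14,-60,0],[0,0,0],0]
  ]
}}

```text
time_s: 10.25
tcp_pos: [0.4618, -0.0715, 0.0942]
ee_rot: [[0.97, 0.242, -0.0], [0.242, -0.97, 0.0], [-0.0, -0.0, -1.0]]
force: [1.8, 3.2, 0.2]
gripper_width: 0.0001
gripper_force: 1.0
```

>>> {"api": "jog_arm", "payload": {
  "deltas": [
    [[0,-2,0],[0,0,0],0],
    [[0,-4,0],[0,0,0],0],
    [[0,-6,0],[0,0,0],0],
    [[0,-8,0],[0,0,0],0]
  ]
}}

```text
time_s: 10.65
tcp_pos: [0.4619, -0.074, 0.0942]
ee_rot: [[0.969, 0.246, 0.0], [0.246, -0.969, 0.006], [0.002, -0.006, -1.0]]
force: [-0.5, 24.6, 2.0]
gripper_width: 0.0
gripper_force: 12.3
```

The stop is reached at the predicted angle, about 194°, with 25 N. I'll hold 0.2 s, retreat and check.

>>> {"api": "jog_arm", "payload": {
  "deltas": [
    [[0,0,0],[0,0,0],0],
    [[0,0,0],[0,0,0],0],
    [[0,10,0],[0,0,0],0],
    [[-5,35,0],[0,0,0],0],
    [[-8,55,15],[0,0,0],0],
    [[-20,75,50],[0,0,0],0],
    [[-40,100,90],[0,0,0],0],
    [[-50,140,120],[0,0,0],0],
    [[-50,180,130],[0,0,0],0],
    [[-50,220,130],[0,0,0],0],
    [[-50,240,130],[0,0,0],0],
    [[-50,240,130],[0,0,0],0]
  ]
}}

```text
time_s: 11.85
tcp_pos: [0.4113, 0.163, 0.2245]
ee_rot: [[0.969, 0.246, 0.0], [0.246, -0.969, 0.001], [0.0, -0.001, -1.0]]
force: [0.4, 0.2, -1.2]
gripper_width: -0.0
gripper_force: 0.0
```

Run:
```python
from plant import *
import cv2, numpy as np
f=lambda a:cv2.resize(a,(400,340),interpolation=cv2.INTER_CUBIC)
t=camera("top")["color"];s=camera("side")["color"]
cv2.imwrite("pics/f.png",np.hstack([f(t[90:260,200:400]),f(s[130:300,220:420])]))
```

```text
(no output)
```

View pics/f.png

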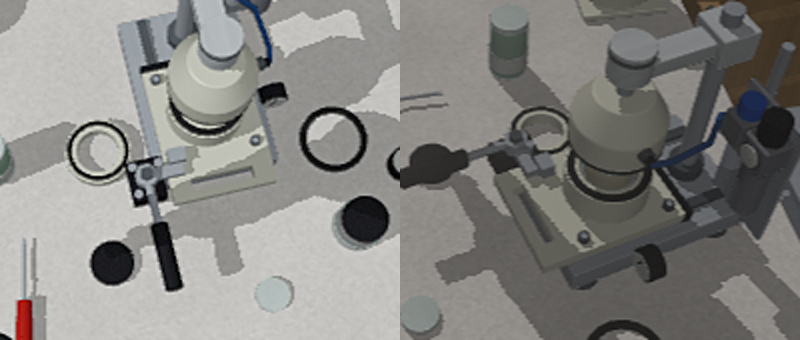

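The lever now lies along the machine's -x, from (148,174) to (172,290) in the left half. The slide is home, the nose is before the lug, and nothing else has moved.

```bash
python3 -c "
from plant import *
print(close_job())"
```

```text
the job is handed in; nothing more can be done
None
```

I pushed the slide fully home and swung the locking lever to its stop; the last pictures show the jar under the head and nothing else visibly moved, and the job is handed in (no verdict was returned).

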